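# Lock and sort cabinet levelling feet

### The arm

A 6-joint arm with a two-finger parallel gripper is mounted at the origin on the work surface. World frame = base frame: x ahead of the robot, y to its left, z up, the work surface at z = 0. Lengths are in m, angles in rad, forces in N, time in s.
With the tool pointing down it reaches from about 0.275 to 0.75 m from the base axis. Payload 10.2 kg.
Tool frame: the origin (TCP) lies at the very end of the fingers, on their centre line; the grasp point (between the pads) lies 19 mm behind it; x points along the fingers, y is the direction in which the jaws open and shut, and the axes are right-handed (so a half turn about x gives the same grasp; the last joint's range is limited). The gripper opens to 88 mm and grips with 3 to 60 N. Pads are 18 mm wide; open, the fingers measure 123 mm over their backs; the gripper's body (75 mm by 187 mm) begins 45 mm behind the grasp point.
Start: joints at [0.961, 0.313, 1.498, -0, 1.331, -0.223], TCP at [0.198, 0.486, 0.239] pointing down, gripper open.
Joint ranges: [-2.94, 2.94], [-0.97, 2.17], [0.19, 2.56], [-1.23, 4.37], [0.02, 3.11], [-2.88, 2.88]. Speed limits (rad/s): [2.39, 2.39, 3.01, 3.14, 3.14, 3.14].

### API

Orientations are given as a unit quaternion [w, x, y, z].
In Python, from rig import manip, effector, kinematics, vision, order, read_clock, read_joint_pos, read_joint_velocities, read_joint_torque, read_position, read_tool_rot, read_ft_force, read_moment, read_finger_gap gives the robot as it stands. Calls block until the motion is done:
- manip.move_pose(position, orientation): joint-space move of the TCP to a pose.
- manip.movel(position, frame=None, feed=0.15): straight line of the TCP; frame=None keeps the orientation; feed is the mean speed in m/s.
- manip.goto_joints(angles): joint-space move.
- effector.move_gripper(opening, force=None): finger opening in m; force is the grip in N (None keeps the last); returns when the fingers have stopped.
- manip.sleep(seconds).
- kinematics.inverse_kinematics(position, orientation): joint angles nearest the present ones, or None.
- vision.capture(name): name is "side" or "top"; returns a dict with "img" (480x640x3 uint8, red, green, blue), "depth" (480x640 float32, m along the optical axis (not along the pixel's ray), 0 where there is no reading), "fx", "fy", "cx", "cy" (pixels), "world_from_camera" (4x4, takes a point from camera to world coordinates). Camera axes: x right, y down, z forward; pixel columns grow to the right and rows downward; lengths in m; the calibration is good to about 2 mm. A picture is of the moment at which its call begins.
A pose or a line that the arm cannot do raises manip.IKError and nothing moves.
- order.finish_job(): hands the job in, once; it reports no verdict.
Readings, each from a call of its own:
- read_clock(): time.
- read_joint_pos(): joint angles.
- read_joint_velocities(): joint speeds.
- read_joint_torque(): joint torques, N m.
- read_position(): TCP position.
- read_tool_rot(): TCP orientation.
- read_ft_force(): force on the tool from outside, world axes, zero at the start.
- read_moment(): the same for the moment, N m.
- read_finger_gap(): finger opening in m.
Only numpy, scipy, OpenCV 4.12 (cv2) and the standard library are available. Lean on these libraries where they do the work, as an engineer would, in place of code of your own. Each camera call takes 0.05 s, during which the arm holds its last target. There are 200 camera calls.

### The job

Some cabinet levelling feet stand on the bench with slack lock rings. Turn each foot's knurled lock ring clockwise (seen from above) until it is tight against its stop - the railed jig on the bench keeps the foot and its barrel from turning meanwhile - and only then put it away, sorted: square-based ones into the square tray, long-based ones into the long tray, all standing upright and flat on the tray floor. Leave the tape measure and the screwdriver where they lie.

Things in the scene. Friction and masses are not known exactly. Their poses are not given: they have to be found in the camera images.
- square1: cabinet levelling foot with a square base, 0.4 kg, may be absent. Dark steel base plate 60 x 60 mm, 14 thick; dark round collar 42 dia from 14 to 35 above the underside; knurled aluminium lock ring 54 dia, 20 high, from 36 to 56; steel threaded barrel 32 dia through it up to 76. Base, collar and barrel are one piece. Origin: centre of the underside, z up along the barrel
- square1_ring (a joint): turn of that foot's lock ring on its barrel, rad: grows clockwise seen from above; starts slack between 0 and 0.5, tight against its stop at 2.2; drags with about 0.3 N m all the way, so a foot standing loose on the bench turns along with its ring. The thread's rise is too small to matter. The ring is stiff enough to lift the foot by
- square1_ring_mid (a point): centre of that lock ring, on the barrel axis, 46 mm above the foot's underside; x axis points to the black index line on the ring's top face
- square2: cabinet levelling foot with a square base, 0.4 kg, may be absent. Dark steel base plate 60 x 60 mm, 14 thick; dark round collar 42 dia from 14 to 35 above the underside; knurled aluminium lock ring 54 dia, 20 high, from 36 to 56; steel threaded barrel 32 dia through it up to 76. Base, collar and barrel are one piece. Origin: centre of the underside, z up along the barrel
- square2_ring (a joint): turn of that foot's lock ring on its barrel, rad: grows clockwise seen from above; starts slack between 0 and 0.5, tight against its stop at 2.2; drags with about 0.3 N m all the way, so a foot standing loose on the bench turns along with its ring. The thread's rise is too small to matter. The ring is stiff enough to lift the foot by
- square2_ring_mid (a point): centre of that lock ring, on the barrel axis, 46 mm above the foot's underside; x axis points to the black index line on the ring's top face
- long1: cabinet levelling foot with a long base, 0.4 kg, may be absent. Dark steel base plate 95 (own x) x 60 (own y) mm, 14 thick; dark round collar 42 dia from 14 to 35 above the underside; knurled aluminium lock ring 54 dia, 20 high, from 36 to 56; steel threaded barrel 32 dia through it up to 76. Base, collar and barrel are one piece. Origin: centre of the underside, z up along the barrel
- long1_ring (a joint): turn of that foot's lock ring on its barrel, rad: grows clockwise seen from above; starts slack between 0 and 0.5, tight against its stop at 2.2; drags with about 0.3 N m all the way, so a foot standing loose on the bench turns along with its ring. The thread's rise is too small to matter. The ring is stiff enough to lift the foot by
- long1_ring_mid (a point): centre of that lock ring, on the barrel axis, 46 mm above the foot's underside; x axis points to the black index line on the ring's top face
- long2: cabinet levelling foot with a long base, 0.4 kg, may be absent. Dark steel base plate 95 (own x) x 60 (own y) mm, 14 thick; dark round collar 42 dia from 14 to 35 above the underside; knurled aluminium lock ring 54 dia, 20 high, from 36 to 56; steel threaded barrel 32 dia through it up to 76. Base, collar and barrel are one piece. Origin: centre of the underside, z up along the barrel
- long2_ring (a joint): turn of that foot's lock ring on its barrel, rad: grows clockwise seen from above; starts slack between 0 and 0.5, tight against its stop at 2.2; drags with about 0.3 N m all the way, so a foot standing loose on the bench turns along with its ring. The thread's rise is too small to matter. The ring is stiff enough to lift the foot by
- long2_ring_mid (a point): centre of that lock ring, on the barrel axis, 46 mm above the foot's underside; x axis points to the black index line on the ring's top face
- jig: holding jig fixed on the bench: plywood board 170 (own x) x 130 mm, 12 thick, with two dark wood rails along its own x, 66 mm apart inside, rising 18 above the board (tops 30 above the bench), ends open. A foot's base set down between the rails stands on the board and cannot turn. Origin: centre of the underside
- long_tray: long wooden tray fixed on the bench, 266 (own x) x 116 (own y) x 36 high, walls and floor 8 mm thick. Origin: centre of the underside. Takes two long-based feet end to end, their long sides along the tray
- square_tray: square wooden tray fixed on the bench, 216 x 216 x 36 high, walls and floor 8 mm thick. Origin: centre of the underside
- tape_measure: bystander, loose: yellow tape measure, 70 x 34 x 62 mm. Origin: centre of the underside
- driver: bystander, loose: screwdriver lying flat near the robot, about 30 thick, length 150 mm. Origin: centre of the underside
Things that resemble listed ones, but are neither listed nor needed, are in the scene too. Leave any green look-alike of the long1 alone.

How it is judged:
By the outcome, as a careful person would: the job done as asked, in the order asked, and still so for the second after the job is handed in, with the robot touching nothing.
Of square1, square2, long1, long2 only 3 to 4 are there at a start; the rules pass over those that are not, and their reading is None.
At some moment in a run one of square1, square2, long1, long2 may be knocked a few centimetres aside while the robot is not near it.
It also fails if it takes over 210 s, if anything falls off the work surface, if the arm or the gripper's body presses on something with over 40 N, if the wrist force passes 120 N, or if a joint passes its speed limit or range.

## Working session

There is one attempt and no reset: what is moved stays moved. The work goes in short steps, each a Python script; the robot and the scene stay as the last script left them, time stands still between calls to the robot, and variables do not carry over. Pictures are saved under pics/ and viewed, about 12 in all and at most 16, crops included, and the job is handed in when it is done.

```bash
ls; mkdir -p pics
python3 - <<'E'
from rig import *
import cv2,numpy as np
for n in("top","side"):
    c=vision.capture(n); cv2.imwrite(f"pics/{n}0.png",c["img"][:,:,::-1]); np.savez(f"{n}0.npz",**c)
    print(n,c["fx"],c["cx"],c["cy"],np.round(c["world_from_camera"],3).tolist())
print(read_clock())
E
```

```text
pics
top 469.3149019293276 316.44003345563976 245.89738044208025 [[0.029, -0.996, 0.084, 0.437], [-0.999, -0.03, -0.011, 0.122], [0.014, -0.083, -0.996, 1.318], [0.0, 0.0, 0.0, 1.0]]
side 519.3765969164685 325.308470292775 248.16577411193535 [[0.727, -0.477, 0.494, -0.014], [-0.686, -0.501, 0.528, -0.475], [-0.004, -0.723, -0.691, 0.8], [0.0, 0.0, 0.0, 1.0]]
0.1
```

View pics/top0.png

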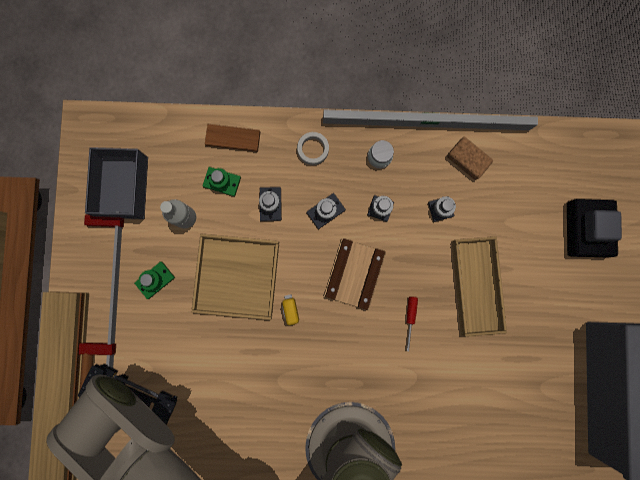

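View pics/side0.png

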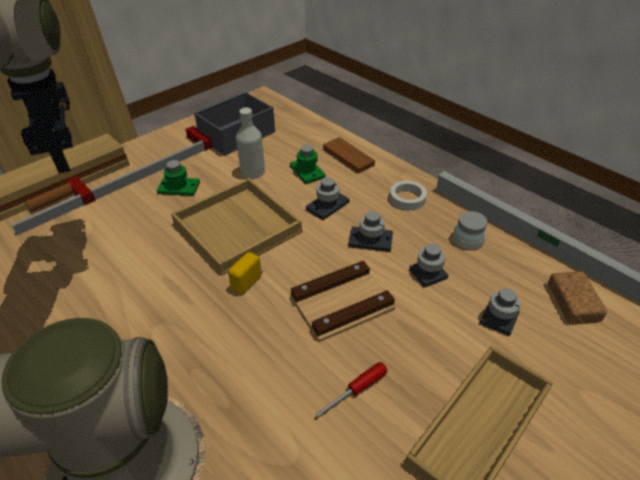

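Four dark feet in top view: (269,203) and (326,210) look long, (381,207) and (442,208) look square. The green look-alikes at (222,181) and (154,280) and the jar at (380,153) are not targets. Next I measure the feet, jig and trays, and make one enlarged crop.

```bash
cat > per.py <<'E'
import cv2,numpy as np
def world(c,z=None):
    """per-pixel world xyz from depth, or by ray casting on plane z"""
    h,w=c["depth"].shape; u,v=np.meshgrid(np.arange(w),np.arange(h))
    d=np.stack([(u-c["cx"])/c["fx"],(v-c["cy"])/c["fy"],np.ones((h,w))],-1)
    T=np.asarray(c["world_from_camera"]); r=d@T[:3,:3].T
    s=np.asarray(c["depth"]) if z is None else (z-T[2,3])/r[...,2]
    return r*s[...,None]+T[:3,3]
def rect(p):
    (x,y),(a,b),t=cv2.minAreaRect((p[:,:2]*1000).astype(np.float32))
    if a<b: a,b,t=b,a,t+90
    return np.array([x,y])/1000,a,b,np.radians(t)
def bases(c):
    """dark plates: [(centre, long, short mm, yaw, axis point from barrel top)]"""
    hsv=cv2.cvtColor(c["img"],cv2.COLOR_RGB2HSV); W=world(c); B=world(c,.014); T=world(c,.076)
    reg=(B[...,0]>.25)&(B[...,0]<.75)&(abs(B[...,1])<.55)
    dark=((hsv[...,2]<85)&~((hsv[...,0]>40)&(hsv[...,0]<90)&(hsv[...,1]>100))&reg)
    up=(W[...,2]>.007)&(W[...,2]<.09)&reg
    n,l,s,cen=cv2.connectedComponentsWithStats((up).astype(np.uint8))
    out=[]
    for i in range(1,n):
        if s[i,4]<150: continue
        m=l==i; dk=m&dark; hi=m&(W[...,2]>.067)&(W[...,2]<.086)
        out.append((cen[i].round(),s[i,4],dk.sum(),rect(B[dk]) if dk.sum()>40 else None,T[hi].mean(0)[:2] if hi.sum()>10 else None,hi.sum(),W[m][:,2].max()))
    return out
E
python3 - <<'E'
import numpy as np,cv2
from per import *
np.set_printoptions(precision=4,suppress=True)
c=dict(np.load("top0.npz"))
for o in bases(c): print(*o)
W=world(c)
for u,v in[(355,273),(235,280),(478,285),(300,240),(400,260),(269,200),(175,208),(380,150)]: print(u,v,W[v,u])
i=c["img"][165:325,190:510,::-1]
cv2.imwrite("pics/crop.png",cv2.resize(i,None,fx=2.5,fy=2.5,interpolation=2))
E
```

```text
[222. 182.] 666 21 None [0.7213 0.3803] 116 0.08372690090221968
[270. 203.] 706 425 (array([0.6631, 0.242 ]), 94.21327209472656, 60.147315979003906, np.float64(0.06798512637327235)) [0.6635 0.2411] 124 0.08160217390666813
[326. 210.] 724 420 (array([0.6478, 0.0845]), 94.47439575195312, 58.86454772949219, np.float64(2.216923748617351)) [0.6482 0.0844] 120 0.08323613434161903
[381. 207.] 474 203 (array([ 0.6597, -0.0688]), 59.530113220214844, 59.494441986083984, np.float64(2.8391804586410987)) [ 0.6603 -0.0689] 125 0.08382862927301837
[442. 208.] 512 238 (array([ 0.6638, -0.2442]), 70.44769287109375, 58.32886505126953, np.float64(1.8460346746001015)) [ 0.6638 -0.2394] 124 0.08298327313311127
[188. 219.] 197 175 (array([0.611 , 0.4716]), 62.54987335205078, 42.442684173583984, np.float64(2.567716792141188)) [0.6082 0.4571] 51 0.08997361256794156
[235. 276.] 4780 341 (array([0.4546, 0.3264]), 213.8623504638672, 207.88124084472656, np.float64(1.508277688098905)) None 0 0.04320920817844609
[479. 286.] 3328 837 (array([ 0.4492, -0.3433]), 263.7596435546875, 123.91127014160156, np.float64(0.10394651461953368)) None 0 0.044519214432340304
[355. 273.] 2831 1276 (array([0.474 , 0.0003]), 169.91847229003906, 128.01014709472656, np.float64(2.8673998461837966)) None 0 0.03851875646765324
[162. 276.] 355 14 None None 0 0.061591515766659555
[290. 310.] 374 19 None None 5 0.06840945976209234
[411. 315.] 310 60 (array([ 0.3468, -0.1537]), 131.31996154785156, 11.06299877166748, np.float64(0.012561144660062596)) None 0 0.03152897681420863
355 273 [ 0.4747 -0.0023  0.0081]
235 280 [0.4455 0.3311 0.0075]
478 285 [ 0.4512 -0.3485  0.0043]
300 240 [ 0.5634  0.1543 -0.0005]
400 260 [ 0.515  -0.1285  0.0034]
269 200 [0.6607 0.2385 0.0775]
175 208 [0.6214 0.4685 0.1415]
380 150 [ 0.8127 -0.0589  0.0577]
```

View pics/crop.png

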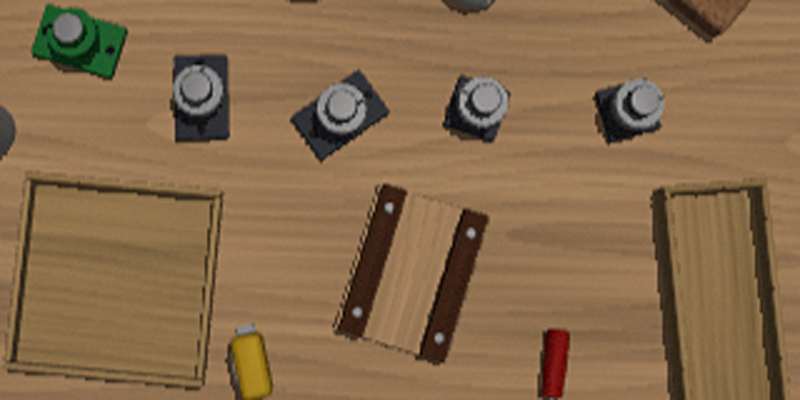

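The crop confirms it: long feet at crop (200,95) and (340,110), squares at (480,105) and (630,108). The green one at (70,30) stays. Next I refine the jig and trays and work out the wrist convention.

```bash
cat > arm.py <<'E'
from rig import *
import numpy as np
from scipy.spatial.transform import Rotation as R
def quat(th):
    y=np.array([np.cos(th),np.sin(th),0]); x=np.array([0,0,-1.])
    return R.from_matrix(np.c_[x,y,np.cross(x,y)]).as_quat()[[3,0,1,2]]
def theta():
    w,x,y,z=read_tool_rot(); v=R.from_quat([x,y,z,w]).as_matrix()[:,1]; return np.arctan2(v[1],v[0])
E
python3 - <<'E'
from per import *
from arm import *
np.set_printoptions(precision=4,suppress=True)
c=dict(np.load("top0.npz")); W=world(c); hsv=cv2.cvtColor(c["img"],cv2.COLOR_RGB2HSV)
P=world(c,.030); reg=(abs(P[...,0]-.474)<.12)&(abs(P[...,1])<.12)
m=(reg&((hsv[...,0]<15)|(hsv[...,0]>170))&(hsv[...,1]>110)&(hsv[...,2]<110)&(W[...,2]>.015)).astype(np.uint8)
n,l,s,_=cv2.connectedComponentsWithStats(m)
for i in range(1,n):
    if s[i,4]>100: print("rail",s[i,4],rect(P[l==i]))
P=world(c,.036)
for nm,x,y,r in(("sq",.4546,.3264,.17),("long",.4492,-.3433,.19)):
    k=(abs(P[...,0]-x)<r)&(abs(P[...,1]-y)<r*.8)&(W[...,2]>.022)&(W[...,2]<.05)&(hsv[...,0]<30)&(hsv[...,1]<200)
    n,l,s,_=cv2.connectedComponentsWithStats(k.astype(np.uint8)); i=1+s[1:,4].argmax(); print(nm,s[i,4],rect(P[l==i]))
q=read_joint_pos(); print("th",theta(),"c=th-j1+j6",theta()-q[0]+q[5])
for th in(0,.5,1): 
    j=kinematics.inverse_kinematics([.474,0,.14],quat(th)); print(th,j, th-j[0]+j[5])
print(read_ft_force(),read_moment(),read_clock())
E
```

```text
rail 594 (array([0.4858, 0.0455]), 167.86087036132812, 29.318838119506836, np.float64(2.8669560303881347))
rail 611 (array([ 0.461, -0.045]), 168.89646911621094, 29.49936866760254, np.float64(2.8678852072924634))
sq 1028 (array([0.4568, 0.3269]), 216.79302978515625, 215.611328125, np.float64(1.5075857988477024))
long 1068 (array([ 0.4499, -0.3417]), 265.5504455566406, 120.24364471435547, np.float64(0.10616800708758008))
th 1.1839811609917827 c=th-j1+j6 -3.6479532349864563e-06
0 [-0.2479  0.3101  1.7807 -0.      1.0507 -0.2479] 4.440892098500626e-16
0.5 [-0.2479  0.3101  1.7807 -0.      1.0507 -0.7479] 8.881784197001252e-16
1 [-0.2479  0.3101  1.7807 -0.      1.0507 -1.2479] 6.661338147750939e-16
[ 0.0844 -0.0074  0.1684] [-0.0283 -0.0188  0.0944] 0.1
```

```bash
cat >> arm.py <<'E'
from per import *
JIG=np.array([.4734,.0002]); JY=2.8674; REL=1.95
TR={"L":(np.array([.4499,-.3417]),.106,[(-.062,0),(.062,0)]),"S":(np.array([.4568,.3269]),1.5076,[(.045,.045),(-.045,-.045)])}
UP=.14
def feet(name="top",show=False):
    c=vision.capture(name); hsv=cv2.cvtColor(c["img"],cv2.COLOR_RGB2HSV); W=world(c); B=world(c,.014); T=world(c,.076); out=[]
    for cen,a,nd,r,ax,nh,zm in bases(c):
        if r is None or ax is None or nh<60 or zm>.1 or a>1000: continue
        near=lambda rad: np.hypot(*(np.moveaxis(B[...,:2]-ax,-1,0)))<rad
        kind="L" if r[1]>82 else "S"
        m=near(.060 if kind=="L" else .044)&(hsv[...,2]<85)&(W[...,2]>.008)
        r2=rect(B[m]); out.append((kind,ax,r2[3],r2[0]-ax,r2[1],r2[2]))
    return c,out
def near_j6(xy,z,th,step,want):
    """joint angles, tool down, jaw angle th mod step, j6 as near as possible to want"""
    j=np.array(kinematics.inverse_kinematics([*xy,z],quat(th)))
    k=[j[0]-th-i*step for i in range(-8,9)]; k=[x for x in k if abs(x)<2.8]
    j[5]=min(k,key=lambda x:abs(x-want)); return j
def down(xy,z,feed): manip.movel([*xy,z],feed=feed)
def grasp(f):
    kind,ax,yaw=f[:3]; step=np.pi if kind=="L" else np.pi/2
    manip.goto_joints(near_j6(ax,UP,yaw+REL,step,-1.9))
    effector.move_gripper(.080); down(ax,.027,.2)
    effector.move_gripper(.03,45); print("gap",read_finger_gap()); down(ax,UP,.25)
    print("lifted gap",read_finger_gap(),"t",read_clock())
def insert():
    manip.goto_joints(near_j6(JIG,UP,JY+REL,np.pi,-1.9))
    down(JIG,.062,.2); f0=np.array(read_ft_force())
    for z in(.052,.046,.0395):
        down(JIG,z,.06); f=np.array(read_ft_force())-f0; print("insert",z,f.round(1))
        if np.linalg.norm(f)>15 and z>.04: print("STUCK"); return False
    return True
def turn():
    q=np.array(read_joint_pos()); q0=q[5]; m0=read_moment()[2]
    q[5]+=1.5; manip.goto_joints(q); log=[]
    while q[5]-q0<2.45:
        q[5]+=.08; manip.goto_joints(q); log.append((round(q[5]-q0,2),round(read_moment()[2]-m0,2)))
        if abs(log[-1][1])>.85: break
    print("turn",log,"gap",read_finger_gap(),"t",read_clock())
def stow(kind,slot):
    c,y,sl=TR[kind]; a=theta()-JY+y; o=sl[slot]
    xy=c+np.array([[np.cos(y),-np.sin(y)],[np.sin(y),np.cos(y)]])@np.array(o)
    down(read_position()[:2],UP,.25); step=np.pi if kind=="L" else np.pi/2
    manip.goto_joints(near_j6(xy,UP,a,step,read_joint_pos()[5]))
    f0=np.array(read_ft_force()); down(xy,.045,.25); down(xy,.0355,.05); print("stow",xy,(np.array(read_ft_force())-f0).round(1))
    effector.move_gripper(.062); down(xy,UP,.25); print("t",read_clock())
E
python3 - <<'E'
from arm import *
np.set_printoptions(precision=4,suppress=True)
c,F=feet()
for f in F: print(*f)
f=min([f for f in F if f[0]=="S"],key=lambda f:abs(f[1][1]+.07))
grasp(f)
if insert(): turn()
for n in("top","side"):
    c=vision.capture(n); cv2.imwrite(f"pics/{n}1.png",c["img"][:,:,::-1])
print(read_ft_force(),read_moment())
E
```

```text
L [0.6634 0.241 ] 0.06911614592109379 [-0.0002  0.001 ] 94.1214828491211 60.18988037109375
L [0.6481 0.0845] 2.216923748617351 [-0.0002  0.    ] 94.48069763183594 58.789451599121094
S [ 0.6603 -0.0689] 2.8391805917991535 [-0.0006 -0.0002] 59.458740234375 58.729557037353516
S [ 0.6639 -0.2395] 1.8475207684226362 [-0.0001 -0.0045] 70.72296142578125 58.29198455810547
gap 0.05240848666349677
lifted gap 0.052430357000500374 t 4.9167
insert 0.052 [ 0.1 -0.1 -1.1]
insert 0.046 [ 0.4 -0.9 -0.3]
insert 0.0395 [ 2.2 -0.1  2.1]
turn [(np.float64(1.58), np.float64(-0.02)), (np.float64(1.66), np.float64(-0.04)), (np.float64(1.74), np.float64(0.04)), (np.float64(1.82), np.float64(0.04)), (np.float64(1.9), np.float64(-0.01)), (np.float64(1.98), np.float64(0.03)), (np.float64(2.06), np.float64(0.08)), (np.float64(2.14), np.float64(0.04)), (np.float64(2.22), np.float64(0.69)), (np.float64(2.3), np.float64(0.81)), (np.float64(2.38), np.float64(0.91))] gap 0.052416646403802634 t 11.1917
[-3.9385  3.5799  4.6366] [0.6201 0.6017 1.0933]
```

View pics/side1.png

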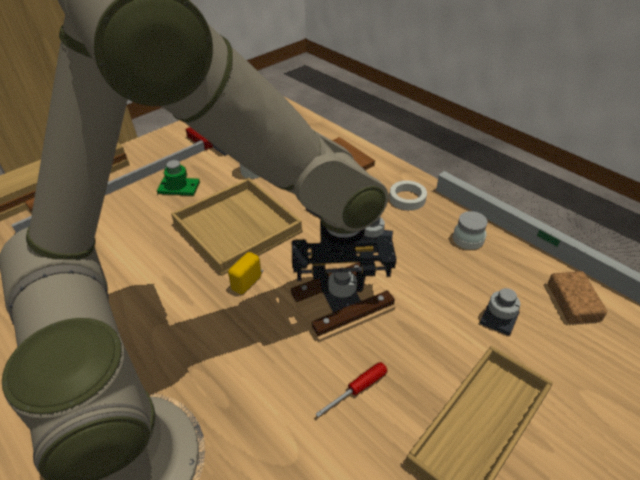

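The foot stands in the jig between the rails (side px ~(343,295)). The torque jumped from 0.04 to 0.7–0.9 N·m at about 2.2 rad, so the ring is tight. Next I stow it and handle the next foot.

```bash
sed -i 's/move_gripper(.03,45)/move_gripper(.03,55)/' arm.py
python3 - <<'E'
from arm import *
np.set_printoptions(precision=4,suppress=True)
stow("S",0)
c,F=feet()
cv2.imwrite("pics/top2.png",c["img"][:,:,::-1])
for f in F: print(*f)
f=[f for f in F if f[0]=="L" and f[1][1]<.15 and f[1][0]>.58]
if len(f)==1:
    grasp(f[0])
    if insert(): turn()
E
```

```text
stow [0.4147 0.3747] [-0.4  0.3  0.7]
t 15.0417
L [0.6634 0.2411] 0.06911614592109379 [-0.0004  0.0024] 94.33661651611328 63.33081817626953
L [0.6482 0.0845] 2.2182039967323797 [-0.0004  0.0001] 94.18719482421875 58.87702941894531
S [ 0.6639 -0.2396] 1.6895127910766585 [-0.0023 -0.0035] 71.14148712158203 59.408485412597656
gap 0.052418325642098855
lifted gap 0.05250046594062841 t 19.2167
insert 0.052 [ 0.3 -1.8 -0.2]
insert 0.046 [ 0.4 -0.2 -0.2]
insert 0.0395 [ 1.  -0.8  3.4]
turn [(np.float64(1.58), np.float64(-0.07)), (np.float64(1.66), np.float64(-0.12)), (np.float64(1.74), np.float64(-0.02)), (np.float64(1.82), np.float64(-0.03)), (np.float64(1.9), np.float64(0.06)), (np.float64(1.98), np.float64(0.14)), (np.float64(2.06), np.float64(0.95))] gap 0.05234058605711663 t 24.5
```

View pics/top2.png

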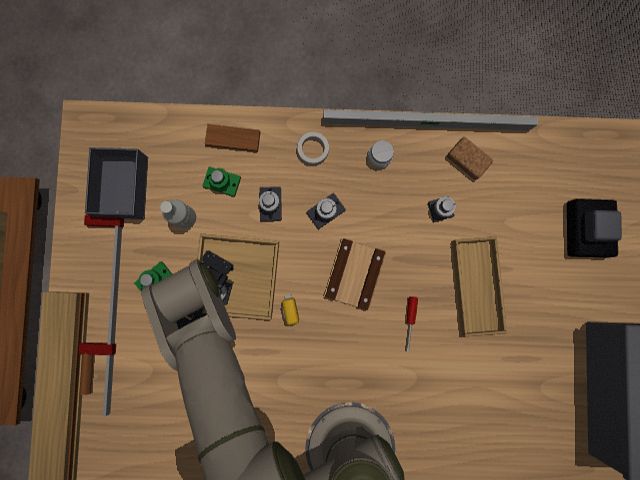

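Top view: the jig is empty, the long foot at (269,203) and the square at (442,208) remain, and the hand is over the square tray. The square's yaw estimate is polluted by shadow, so I separate steel (bluish) from wood shadow (reddish) when I measure it.

```bash
sed -i 's/&(hsv\[...,2\]<85)&(W\[...,2\]>.008)/\&(hsv[...,2]<85)\&(c["img"][...,2].astype(int)>=c["img"][...,0].astype(int)-3)\&(W[...,2]>.004)/' arm.py
python3 - <<'E'
from arm import *
np.set_printoptions(precision=4,suppress=True)
stow("L",1)
c,F=feet()
for f in F: print(*f)
np.savez("top3.npz",**c)
cv2.imwrite("pics/crop3.png",cv2.resize(c["img"][180:235,410:475,::-1],None,fx=9,fy=9,interpolation=0))
f=[f for f in F if f[0]=="L" and f[1][1]>.15 and f[1][0]>.58]
if len(f)==1:
    grasp(f[0])
    if insert(): turn()
c=vision.capture("top"); cv2.imwrite("pics/top4.png",c["img"][:,:,::-1])
E
```

```text
stow [ 0.5116 -0.3351] [-0.1  0.   1.2]
t 28.1167
L [0.6635 0.2411] 0.03515914009619937 [-0.0024  0.0002] 90.82380676269531 56.217552185058594
S [ 0.6638 -0.2398] 1.846051652252051 [-0.0017  0.0004] 59.84130096435547 56.25892639160156
gap 0.052526231260883884
lifted gap 0.0525083830185655 t 32.6083
insert 0.052 [-0.5 -1.1 -0.3]
insert 0.046 [-0.1 -0.4 -1.3]
insert 0.0395 [ 0.8 -0.4  1.3]
turn [(np.float64(1.58), np.float64(-0.07)), (np.float64(1.66), np.float64(-0.12)), (np.float64(1.74), np.float64(-0.07)), (np.float64(1.82), np.float64(-0.06)), (np.float64(1.9), np.float64(-0.03)), (np.float64(1.98), np.float64(-0.07)), (np.float64(2.06), np.float64(0.23)), (np.float64(2.14), np.float64(1.36))] gap 0.05209681202016421 t 38.4917
```

View pics/top4.png

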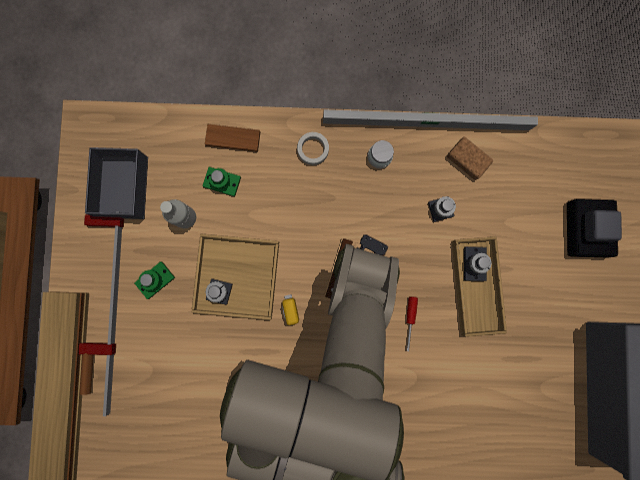

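View pics/crop3.png

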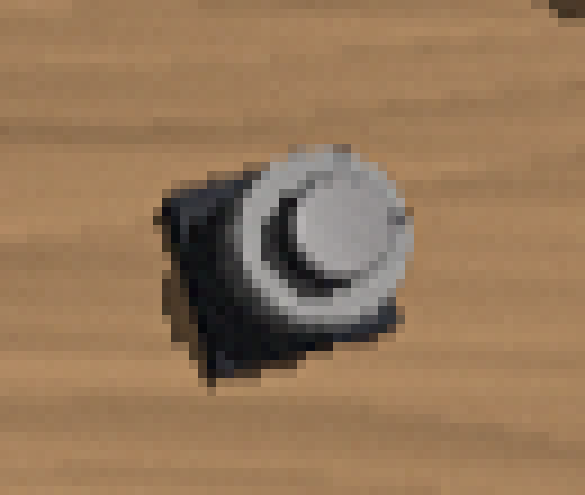

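The crop confirms the square's yaw (lower edge from (212,378) to (390,325), about 16°). Placed feet sit well: square at (218,292), long at (477,263). I'll stow this long foot and do the last square.

Run:
```python
from arm import *
np.set_printoptions(precision=4,suppress=True)
stow("L",0)
c,F=feet()
for f in F: print(*f)
f=[f for f in F if f[0]=="S" and f[1][0]>.58]
if len(f)==1:
    grasp(f[0])
    if insert(): turn(); stow("S",1)
    manip.goto_joints([.961,.313,1.498,0,1.331,-.223])
for n in("top","side"):
    c=vision.capture(n); cv2.imwrite(f"pics/{n}5.png",c["img"][:,:,::-1]); np.savez(n+"5.npz",**c)
print(read_clock())
```

```text
stow [ 0.3882 -0.3483] [ 1.1 -0.1 -0.9]
t 42.225
S [ 0.6637 -0.2394] 1.8574008297507212 [-0.0017  0.0003] 59.76766586303711 56.66192626953125
gap 0.052438018556401955
lifted gap 0.0528178952519276 t 45.7167
insert 0.052 [0.2 1.1 1.5]
insert 0.046 [-0.8 -0.5  1.1]
insert 0.0395 [1.6 0.4 3.5]
turn [(np.float64(1.58), np.float64(-0.04)), (np.float64(1.66), np.float64(-0.0)), (np.float64(1.74), np.float64(-0.01)), (np.float64(1.82), np.float64(0.03)), (np.float64(1.9), np.float64(-0.0)), (np.float64(1.98), np.float64(-0.01)), (np.float64(2.06), np.float64(-0.03)), (np.float64(2.14), np.float64(-0.03)), (np.float64(2.22), np.float64(-0.1)), (np.float64(2.3), np.float64(0.11)), (np.float64(2.38), np.float64(1.37))] gap 0.052452453744361464 t 52.3417
stow [0.4989 0.2791] [ 0.3 -1.2  0.5]
t 55.7667
57.275
```

View pics/top5.png

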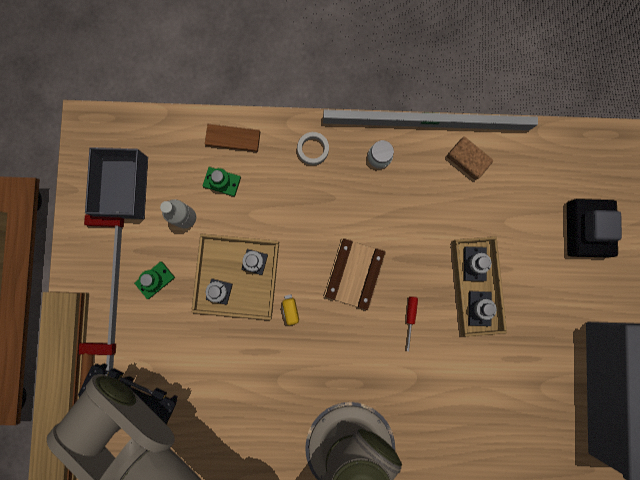

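View pics/side5.png

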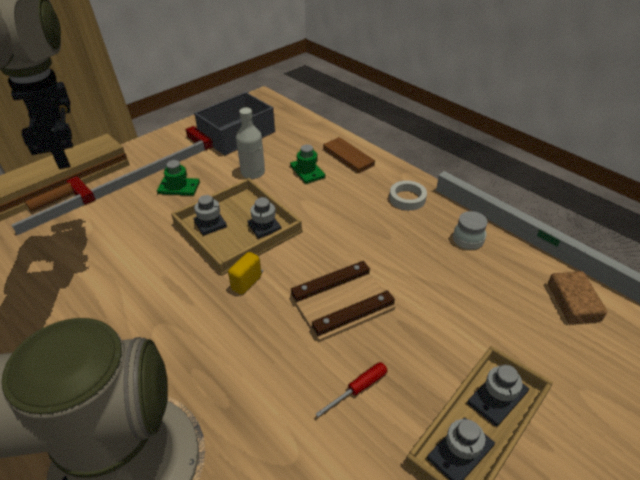

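All four feet look upright in their trays. Foot 1 was turned with a weaker grip, so before handing in I compare the index lines on the rings.

Run:
```python
from per import *
t=dict(np.load("top5.npz"));s=dict(np.load("side5.npz"))
T=np.asarray
def patch(c,xy,yaw):  # rectify ring-top plane, tray-aligned, 100 px radius=32mm
    M=np.linalg.inv(T(c["world_from_camera"])); g=np.linspace(.034,-.034,200); a,b=np.meshgrid(-g,g)
    X=np.stack([xy[0]+a*np.cos(yaw)-b*np.sin(yaw),xy[1]+a*np.sin(yaw)+b*np.cos(yaw),0*a+xy[2],1+0*a],-1)@M.T
    u=(X[...,0]/X[...,2]*c["fx"]+c["cx"]).astype(np.float32);v=(X[...,1]/X[...,2]*c["fy"]+c["cy"]).astype(np.float32)
    return cv2.remap(c["img"],u,v,2)[:,:,::-1]
rows=[np.hstack([patch(c,(*p,z),y) for p,y,z in(((.4147,.3747),1.5076,.064),((.4989,.2791),1.5076,.064),((.5116,-.3351),.106,.064),((.3882,-.3483),.106,.064))]) for c in(t,s)]
cv2.imwrite("pics/rings.png",np.vstack(rows))
```

```text
(no output)
```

View pics/rings.png

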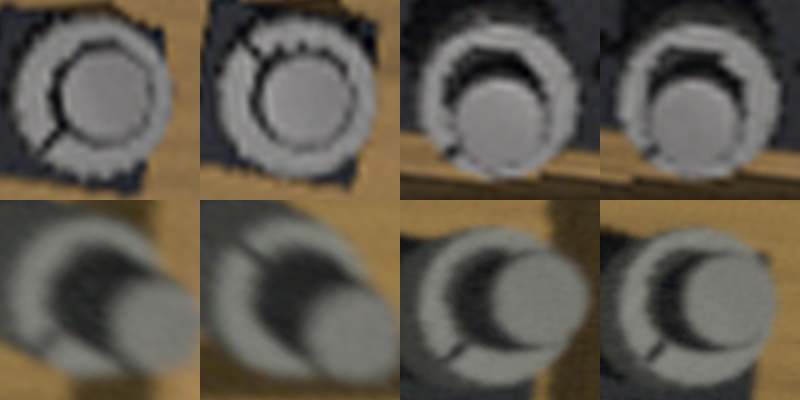

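Index lines, measured in each tray's axes, read about −132° for both long feet and for square 1, and about −137° (mod 90°) for square 2. The stop is at −126° (−2.2 rad), and the bases sit turned a few degrees clockwise from the jig's play, so every ring is at its stop within a few degrees. I'm handing in.

```bash
python3 -c "
from rig import *
order.finish_job(); print(read_clock())"
```

```text
the job is handed in; nothing more can be done
the job is handed in; nothing more can be done
```

I set all four feet in the jig, turned each ring clockwise until the torque jumped at its stop, and stood each foot in its tray. Two square feet are in the square tray and two long feet are in the long tray. The job is handed in, with the clock at about 57 s of the 210 s.

- **Rings:** each stopped turning with a jump to 0.9–1.4 N·m, against a drag of about 0.3 N·m. The final index lines agree with the 2.2 rad stop to within about 5–10°. The base's small play in the jig explains that gap.
- **Weakest reading:** the first square foot was gripped more lightly and rose only gradually, from 0.7 to 0.9 N·m. Its index line still matched the others.
- **Placement:** the last top and side pictures show all four upright inside their trays. The tape measure, screwdriver and green look-alikes were where they started. I saw no knocked foot in any re-look.
- **Not explained:** the 0.3 N·m drag did not show in the readings, probably because I read the torque only when the wrist had stopped.

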